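# Cover the vial carousel and hold its index plunger out

## Task

The vial carousel is loaded: set its loose round lid gently on the drum, fully home all round, and let go of it. Only then pull the sprung index plunger at the carousel's rim straight up as far as it goes, and finish while still holding it up, so that its pin stays clear of the index hole and a colleague can turn the carousel. Leave the other things on the bench where they are.

Things in the scene. Friction and masses are not known exactly. Their poses are not given: they have to be found in the camera images.
- carousel: Round carousel fixed to the worktop. Origin: centre of its underside; z up; -x points from the middle to the plunger bracket. Base disc 270 mm across, 8 high; steel index flange 240 across, top 16 up; open aluminium drum, 150 outside, 140 inside, rim 54 up, vials inside (tops 44 up). Bracket 28 wide, top 60 up, 92 to 144 mm from the middle; its foot ends at 155.
- drum_rim (a point): Centre of the drum's open mouth, in the plane of the rim, 54 mm above the worktop; z up.
- plunger (a joint): Lift of the index plunger, m: 0 = pin seated in the flange hole, 0.014 = fully up against its stop. It moves straight up and its spring pulls it back at once when let go: about 6 N at the start, 10 N fully up.
- plunger_head (a point): Middle of the plunger's black round pull head (25 mm across, 20 high), 86 mm above the worktop when seated; moves with it. Below the head a 12 mm neck, then an 18 mm steel barrel on the bracket's arm, whose top is 60 mm above the worktop. The head is 104 mm from the carousel's middle, on its -x side.
- lid: Loose round aluminium lid, about 0.17 to 0.35 kg, lying spigot down on the worktop. Origin: centre of its underside, z up. Spigot 134 mm across, 8 high (chamfered foot), enters the drum's mouth with 3 mm play all round; above it a plate 160 across, 5 thick; in the middle a black knob, top 45 mm above the origin. Any yaw. (A tall computer tower stands right of the work: x over 0.5, y under -0.42.)
- lid_knob (a point): Middle of the lid knob's grip (24 mm across, 24 mm high), 34 mm above the lid's origin, 21 mm above the top of its plate.
- lid_seat (a point): Point on the lid's axis in the plane of the plate's underside, 8 mm above the lid's origin; it meets drum_rim when the lid is home.
- marker: Capped marker pen, 130 mm long, 16 mm thick, lying on the worktop between carousel and lid. Origin: centre of its underside. Bystander.
- filter_front: Small round syringe filter, 30 mm across, 15 mm high, near the front. Origin: centre of its underside. Bystander.
- filter_back: The same kind of filter, further back. Bystander.
- beaker: Empty glass beaker, 64 mm across, 83 mm high, at the back. Origin: centre of its underside. Bystander.

How it is judged:
On the way, in this order (a step that is already met when the one before it is completed fails the run):
1. the lid is home on the drum, level and let go (horizontal distance between lid_seat and drum_rim below 0.005 m and z of lid_seat in the frame of drum_rim between -0.002 and 0.002 m and angle between lid's own z axis and vertical below 0.04 rad and contact force between lid and the fingers below 0.1 N and linear speed of lid below 0.02 m/s), for 0.2 s.
2. the fingers hold the plunger fully up (value of joint plunger above 0.0118 m and contact force between plunger and the fingers above 2 N and contact force between plunger and lid below 0.5 N), for 0.3 s.
At the end, for the whole second after the job is handed in: The gripper holds the plunger up at least 11.8 of its 14 mm, with over 2 N between fingers and plunger, the lid not propping it; the lid is centred on the drum within 5 mm, its plate within 2 mm of the rim, level within 0.04 rad, at rest and not touched by the fingers (all of step 1 and all of step 2); the arm keeps its last pose, push and grip.
It fails at once if the plunger is pulled more than 4 mm while the lid is not on the drum (value of joint plunger above 0.004 m and not (horizontal distance between lid_seat and drum_rim below 0.01 m and z of lid_seat in the frame of drum_rim below 0.006 m)).
It fails at once if the lid is dropped (falls faster than 0.5 m/s out of the fingers) (linear speed of lid above 0.5 m/s and contact force between lid and the fingers below 0.1 N).
It fails at once if the lid is tipped by more than 0.6 rad (angle between lid's own z axis and vertical above 0.6 rad).
It fails at once if a bystander is moved more than 30 mm (distance of any of marker, filter_front, filter_back, beaker from where it was at the start of the episode above 0.03 m).
It also fails if it takes over 51 s, if anything falls off the work surface, if the arm or the gripper's body presses on something with over 40 N, if the wrist force passes 120 N, or if a joint passes its speed limit or range.

## Robot

A 6-joint arm with a two-finger parallel gripper is mounted at the origin on a cart in front of the work surface, level with it; the furniture and walls round the work are solid. World frame = base frame: x ahead of the robot, y to its left, z up, the work surface at z = 0. Lengths are in m, angles in rad, forces in N, time in s.
With the tool pointing down it reaches from about 0.375 to 0.9 m from the base axis. Payload 3.1 kg.
Tool frame: the origin (TCP) lies at the very end of the fingers, on their centre line; the grasp point (between the pads) lies 19 mm behind it; x points along the fingers, y is the direction in which the jaws open and shut, and the axes are right-handed (so a half turn about x gives the same grasp; the last joint's range is limited). The gripper opens to 85 mm and grips with 20 to 120 N. Pads are 22 mm wide; open, the fingers measure 114 mm over their backs; the gripper's body (76 mm by 85 mm) begins 54 mm behind the grasp point. The pads swing forward as they close: fully open they stand 13 mm farther back than shut.
Start: joints at [-1.304, 0.527, 1.433, -0, 1.181, -0.178], TCP at [0.269, -0.564, 0.199] pointing down, gripper open.
Joint ranges: [-3.08, 3.08], [-0.75, 2.2], [0.22, 2.44], [-1.43, 4.57], [0, 2.65], [-2.85, 2.85]. Speed limits (rad/s): [2.79, 2.79, 3.14, 3.14, 3.14, 3.14].

## Interface

Orientations are given as a unit quaternion [x, y, z, w].
In Python, from station import manip gives the robot as it stands.
- The arm moves only by the shell command python3 -m jog 'ROWS' [FORCE]. ROWS is a JSON object of lists of equal length, an entry for each row: "linear": the shift along the tool's x, y, z in cm, a list of three; "twist": the turn about the tool's x in rad; "claw": the opening, from -1 (shut) to 1 (fully open). A call has 1 to 20 rows; each row is the pose to reach, as a shift and turn from the pose commanded when the call began, along the tool's axes at that moment; what a row does not reach only later rows make up. A row lasts 1/12 s, in which the tool goes at most 41.7 mm and 7.16 degrees, less where a joint would pass 70% of its speed; a pose out of reach is approached as far as the arm can. A call with a gripper value outside its range is refused whole. The fingers move at their own pace and stop on an object; FORCE is the grip in N (left out, the last holds). Time passes only in rows, so rows that repeat a pose let the fingers close. It gives the time, the measured TCP pose, the force and the opening at its end, in the units of the state.
- manip.sense(): the state, without advancing time (a new reading comes with each control period).
- manip.snapshot(name): name is "scene" or "top" or "wrist"; returns a dict with "pixels" (400x640x3 uint8, red, green, blue), "camera_matrix" (3x3 intrinsics, pixels), "k1" (the pictures are not rectified: a ray, as slopes to the right and down, at radius r is drawn at 1 + k1 r^2 times it, then the intrinsics apply), "R" (3x3) and "t" (3): a world point X has camera coordinates R X + t. Camera axes: x right, y down, z forward; pixel columns grow to the right and rows downward; lengths in m; the calibration is good to about 2 mm. A picture is of the moment at which its call begins. There is no depth.
- manip.sign_off(): hands the job in, once; it reports no verdict.
The state is a dict: "t": time; "q": joint angles; "qd": joint speeds; "tau": joint torques, N m; "tcp_pos": TCP position; "tool_rot": TCP orientation; "force": force on the tool from outside, world axes, zero at the start; "ft_torque": the same for the moment, N m; "finger_gap": opening from 0.0 (shut) to 1.0 (fully open).
Only numpy, scipy, OpenCV 4.12 (cv2) and the standard library are available. Lean on these libraries where they do the work, as an engineer would, in place of code of your own. Each camera call takes 0.05 s, during which the arm holds its last target.

## Working session

There is one attempt and no reset: what is moved stays moved. The work goes in short steps, Python scripts to look and compute and a shell command to move; the robot and the scene stay as the last step left them, time stands still between calls to the robot, and variables do not carry over. Pictures are saved under pics/ and viewed, and the job is handed in when it is done.

```bash
ls; mkdir -p pics; python3 - <<'E'
from station import manip
import cv2
s=manip.sense();print({k:(v if not hasattr(v,'round') else v) for k,v in s.items()})
for n in ["scene","top","wrist"]:
    d=manip.snapshot(n);cv2.imwrite(f"pics/{n}0.png",d["pixels"][:,:,::-1]);print(n,d["camera_matrix"],d["k1"],d["R"],d["t"])
E
```

```text
pics
{'t': 0.0, 'q': array([-1.30453774e+00,  5.28452209e-01,  1.43390551e+00, -1.05772079e-05,
        1.18142204e+00, -1.78499559e-01]), 'qd': array([ 0.0015449 , -0.00059827, -0.00083763,  0.00018631,  0.00052305,
        0.00013479]), 'tau': array([ 2.41989119e-04, -4.42345798e+01, -1.78024578e+01, -2.22536214e-04,
        8.39845306e-03,  5.08567140e-06]), 'tcp_pos': array([ 0.26871155, -0.56340772,  0.19834127]), 'tool_rot': array([-0.68965653, -0.15672658,  0.68973128, -0.15518185]), 'force': array([ 0.33709387,  0.52489721, -0.39254465]), 'ft_torque': array([-0.00418947,  0.00484097,  0.02283148]), 'finger_gap': 0.9996595390084936}
scene [[396.07114315   0.         319.17321449]
 [  0.         396.07114315 200.66791571]
 [  0.           0.           1.        ]] -0.006522834830553805 [[-0.63647293 -0.77129724 -0.00166919]
 [-0.29969663  0.24930198 -0.92088569]
 [ 0.71069272 -0.58561856 -0.38982914]] [0.33366674 0.27747652 0.44122075]
top [[421.68056668   0.         315.98362687]
 [  0.         421.68056668 193.74708765]
 [  0.           0.           1.        ]] 0.00998327946162612 [[-2.99139483e-02 -9.99552359e-01  4.86199551e-04]
 [-9.84702967e-01  2.93860054e-02 -1.71745539e-01]
 [ 1.71654371e-01 -5.61634930e-03 -9.85141225e-01]] [-0.01564725  0.57022575  0.84348386]
wrist [[304.47881731   0.         320.04768271]
 [  0.         304.47881731 199.19124108]
 [  0.           0.           1.        ]] -0.0006221748075092442 [[ 4.30284535e-01 -9.02693264e-01 -3.00411562e-04]
 [-8.71600592e-01 -4.15550214e-01  2.60058509e-01]
 [-2.34877901e-01 -1.11637316e-01 -9.65592814e-01]] [-0.6258613  -0.03388689  0.37724746]
```

View pics/scene0.png

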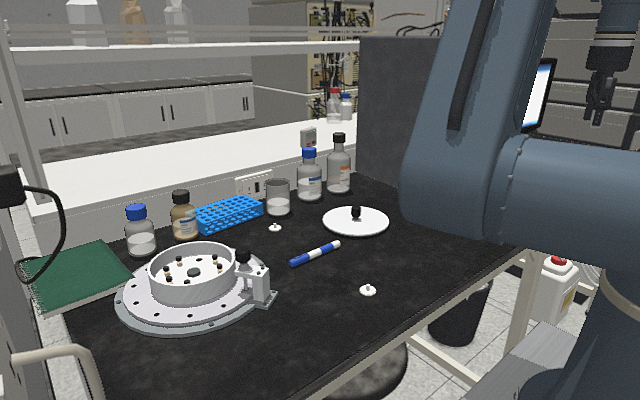

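View pics/top0.png

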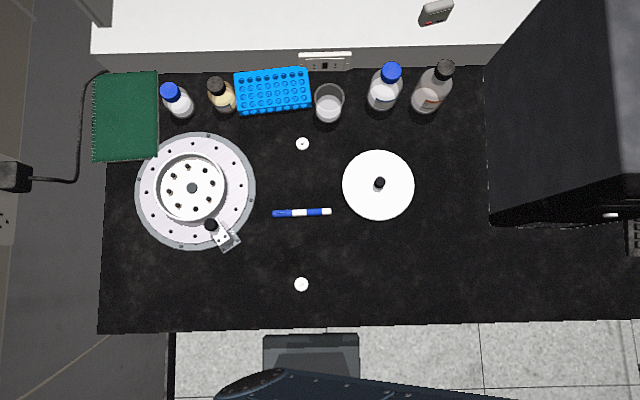

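View pics/wrist0.png

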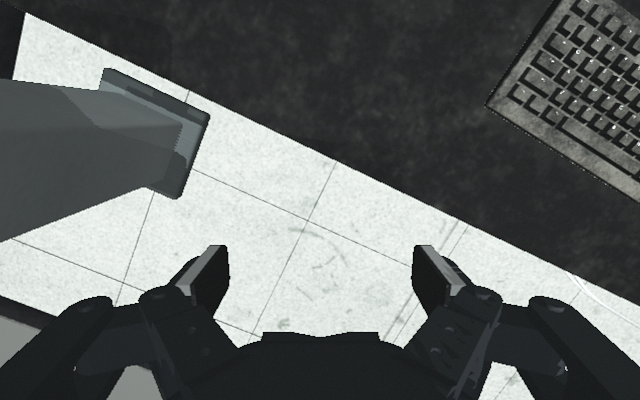

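Top view: the carousel is at about (195,190) and the plunger head at (211,224). The lid is at (378,184) with its knob at (379,183), the marker at (302,212), and the filters at (302,143) and (301,284). Next I measure positions.

```bash
cat > h.py <<'E'
import numpy as np, cv2
def ray(d,uv):
    K=d["camera_matrix"];k=d["k1"]
    p=np.array([(uv[0]-K[0,2])/K[0,0],(uv[1]-K[1,2])/K[1,1]])
    q=p.copy()
    for _ in range(20): q=p/(1+k*(q@q))
    R=np.array(d["R"]);t=np.array(d["t"])
    return -R.T@t, R.T@np.r_[q,1]
def onz(d,uv,z):
    c,v=ray(d,uv);return c+v*(z-c[2])/v[2]
def proj(d,X):
    p=np.array(d["R"])@np.array(X)+d["t"];s=p[:2]/p[2];s=s*(1+d["k1"]*(s@s))
    K=d["camera_matrix"];return np.array([K[0,0]*s[0]+K[0,2],K[1,1]*s[1]+K[1,2]])
def two(d1,u1,d2,u2):
    A=[];
    c1,v1=ray(d1,u1);c2,v2=ray(d2,u2);v1/=np.linalg.norm(v1);v2/=np.linalg.norm(v2)
    M=np.c_[v1,-v2];s=np.linalg.lstsq(M,c2-c1,rcond=None)[0]
    a=c1+s[0]*v1;b=c2+s[1]*v2
    return (a+b)/2,np.linalg.norm(a-b)
def circ(P):
    A=np.c_[2*P[:,:2],np.ones(len(P))];b=(P[:,:2]**2).sum(1)
    x=np.linalg.lstsq(A,b,rcond=None)[0];return x[:2],np.sqrt(x[2]+x[:2]@x[:2])
E
cat > m1.py <<'E'
from station import manip
from h import *
T=manip.snapshot("top");S=manip.snapshot("scene")
def hull(d,m,z,name):
    cs,_=cv2.findContours(m,cv2.RETR_EXTERNAL,cv2.CHAIN_APPROX_NONE);c=max(cs,key=cv2.contourArea)
    P=np.array([onz(d,p[0],z) for p in cv2.convexHull(c)]);
    cc,r=circ(P);e=np.abs(np.linalg.norm(P[:,:2]-cc,axis=1)-r);print(name,cc.round(4),r.round(4),e.max().round(4));return cc
def blobs(d,m,name,z):
    n,l,st,ce=cv2.connectedComponentsWithStats(m)
    for i in range(1,n):
        if st[i,4]>15: print(name,st[i],ce[i].round(1),onz(d,ce[i],z).round(4))
for d,n,roi in((T,"top",(335,140,425,230)),(S,"scene",(315,195,400,245))):
    g=cv2.cvtColor(d["pixels"],cv2.COLOR_RGB2GRAY);m=np.zeros_like(g);x0,y0,x1,y1=roi
    m[y0:y1,x0:x1]=(g[y0:y1,x0:x1]>120)*255
    hull(d,m,.013,n+" lid")
for d,n,roi,z in((T,"top",(365,170,395,198),.045),(S,"scene",(345,200,368,225),.034),(T,"topP",(200,212,222,236),.096),(S,"sceneP",(230,245,256,268),.086)):
    g=cv2.cvtColor(d["pixels"],cv2.COLOR_RGB2GRAY);m=np.zeros_like(g);x0,y0,x1,y1=roi
    m[y0:y1,x0:x1]=(g[y0:y1,x0:x1]<60)*255
    blobs(d,m,n+" knob",z)
for n,d,(x0,y0,x1,y1) in(("a",T,(120,120,270,260)),("b",S,(110,220,290,340))):
    cv2.imwrite(f"pics/z{n}.png",cv2.resize(d["pixels"][y0:y1,x0:x1,::-1],None,fx=4.2,fy=4.2,interpolation=cv2.INTER_NEAREST))
E
python3 m1.py
```

```text
top lid [ 0.5934 -0.1704] 0.08 0.0005
scene lid [ 0.5945 -0.1711] 0.0817 0.0021
top knob [374 177  11  11  84] [379.3 182.2] [ 0.5913 -0.1687  0.045 ]
scene knob [345 200  23  20 238] [355.8 206.4] [ 0.6146 -0.1919  0.034 ]
topP knob [204 218  14  13 132] [210.6 224.4] [0.5061 0.1778 0.096 ]
sceneP knob [230 245  26  19 322] [243.6 252.1] [0.5148 0.1738 0.086 ]
```

View pics/za.png

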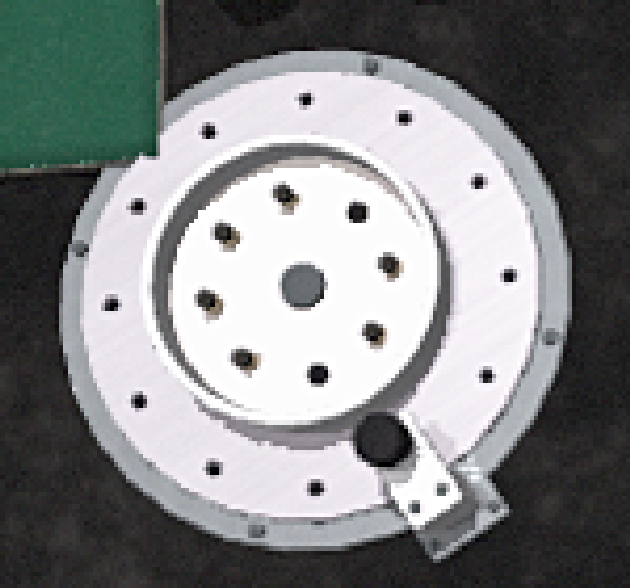

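View pics/zb.png

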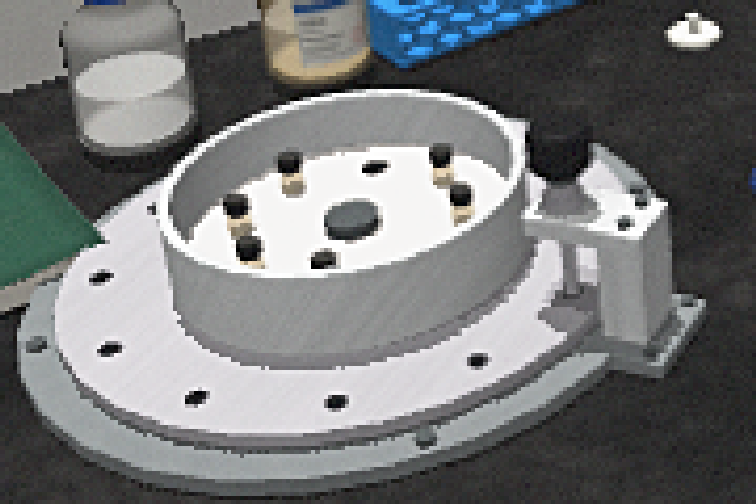

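The top zoom shows the drum rim centre near pixel (190,187), with the plunger head at (211,224). I'll fit the three known circles from edge points cast onto their planes.

```bash
cat > m2.py <<'E'
from station import manip
from h import *
from scipy.optimize import least_squares
T=manip.snapshot("top");S=manip.snapshot("scene")
c0=np.array([0.59,0.22])
for n,d,uv in(("top",T,(190,187)),("scene",S,(192,268))):
    g=cv2.cvtColor(d["pixels"],cv2.COLOR_RGB2GRAY);E=cv2.Canny(g,40,100)
    ys,xs=np.nonzero(E);s=np.hypot(xs-uv[0],ys-uv[1])<120;pts=np.c_[xs,ys][s]
    c0=onz(d,uv,.054)[:2]
    for r,z in((.075,.054),(.070,.054),(.12,.016),(.135,.008)):
        P=np.array([onz(d,p,z)[:2] for p in pts])
        best=(0,);
        for a in np.arange(-.02,.0201,.001):
            for b in np.arange(-.02,.0201,.001):
                k=(np.abs(np.hypot(*(P-c0-[a,b]).T)-r)<.0012).sum()
                if k>best[0]:best=(k,c0+[a,b])
        c=best[1]
        for _ in range(5):
            q=P[np.abs(np.hypot(*(P-c).T)-r)<.0025]
            f=least_squares(lambda x:np.hypot(*(q-x).T)-r,c,loss="soft_l1",f_scale=.0007);c=f.x
        print(n,r,c.round(4),len(q),"free r",circ(q)[0].round(4),circ(q)[1].round(4))
E
python3 m2.py
```

```text
top 0.075 [0.5951 0.2361] 174 free r [0.595  0.2361] 0.0749
top 0.07 [0.5856 0.2246] 204 free r [0.5856 0.2247] 0.0704
top 0.12 [0.5951 0.2364] 358 free r [0.5951 0.2364] 0.1191
top 0.135 [0.5948 0.236 ] 410 free r [0.5946 0.2359] 0.1342
scene 0.075 [0.5912 0.2316] 116 free r [0.5911 0.2317] 0.0749
scene 0.07 [0.5922 0.2377] 156 free r [0.5926 0.2373] 0.0708
scene 0.12 [0.5681 0.2495] 243 free r [0.5681 0.2495] 0.1201
scene 0.135 [0.5899 0.2371] 266 free r [0.59   0.2371] 0.1351
```

```bash
cat > plan.py <<'E'
import sys
from station import manip
from scipy.spatial.transform import Rotation as Ro
import numpy as np
s=manip.sense();R=Ro.from_quat(s["tool_rot"]).as_matrix()
print("t",round(s["t"],2),"tcp",s["tcp_pos"].round(4),"gap",round(s["finger_gap"],3),"F",s["force"].round(2),"q",s["q"].round(3))
print("tool axes x,y,z in world:",R.T.round(3).tolist(),"jaw angle deg",np.degrees(np.arctan2(R[1,1],R[0,1])).round(1))
if len(sys.argv)>3:
    g=np.array([float(a) for a in sys.argv[1:4]]);print("shift cm",(R.T@(g-s["tcp_pos"])*100).round(2))
E
python3 plan.py 0.594 -0.1705 0.12
python3 - <<'E'
from station import manip
d=manip.snapshot("wrist");print((-d["R"].T@d["t"]).round(3))
E
```

```text
t 0.35 tcp [ 0.2689 -0.564   0.1991] gap 1.003 F [1.06 0.45 0.5 ] q [-1.304  0.528  1.433 -0.     1.181 -0.179]
tool axes x,y,z in world: [[-0.0, 0.001, -1.0], [0.43, -0.903, -0.001], [-0.903, -0.43, -0.0]] jaw angle deg -64.5
shift cm [  7.92 -21.52 -46.28]
[ 0.328 -0.537  0.374]
```

```bash
python3 -m jog '{"linear":[[0,-1.5,-3.3],[0,-3,-6.6],[0,-4.6,-9.9],[0,-6.1,-13.2],[0,-7.7,-16.5],[0,-9.2,-19.8],[0.5,-10.8,-23.1],[1,-12.3,-26.4],[1.5,-13.8,-29.7],[2,-15.4,-33],[2.5,-16.9,-36.3],[3,-18.4,-39.6],[4,-20,-43],[5,-21.5,-46.3],[5,-21.5,-46.3],[5,-21.5,-46.3]],"twist":[0,0,0,0,-0.02,-0.04,-0.06,-0.08,-0.1,-0.12,-0.13,-0.13,-0.13,-0.13,-0.13,-0.13],"claw":[1,1,1,1,1,1,1,1,1,1,1,1,1,1,1,1]}' 50; python3 plan.py 0.594 -0.1705 0.12;  python3 - <<'E'
from station import manip
from h import *
d=manip.snapshot("wrist");cv2.imwrite("pics/w1.png",d["pixels"][:,:,::-1]);print(proj(d,[.594,-.1705,.045]),proj(d,[.594,-.1705,.013]))
E
```

```text
t: 1.73
tcp_pos: [0.5949, -0.1688, 0.1485]
tool_rot: [-0.677, -0.202, 0.678, -0.202]
force: [0.2, -0.7, 0.5]
finger_gap: 0.997
t 1.73 tcp [ 0.5949 -0.1688  0.1485] gap 0.997 F [ 0.24 -0.67  0.53] q [-0.457  0.578  1.498 -0.     1.067  0.535]
tool axes x,y,z in world: [[-0.001, 0.0, -1.0], [0.547, -0.837, -0.001], [-0.837, -0.547, 0.001]] jaw angle deg -56.8
shift cm [2.85 0.1  0.17]
[319.37307573 190.6449131 ] [319.42452714 183.43202078]
```

View pics/w1.png

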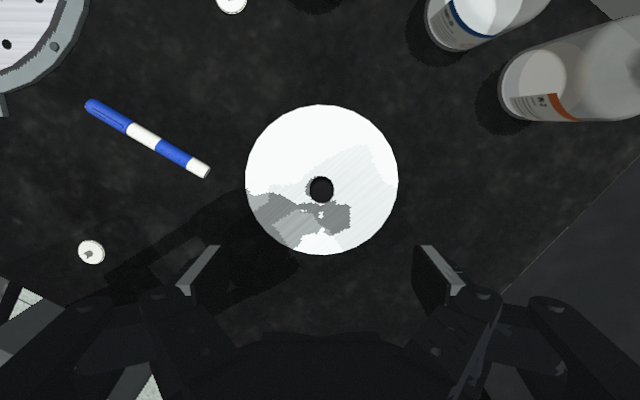

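The wrist view shows the lid plate centred near (321,180) and the knob at (320,189), close to the predicted pixels. I'll fit both numerically.

```bash
cat > m3.py <<'E'
from station import manip
from h import *
d=manip.snapshot("wrist");g=cv2.cvtColor(d["pixels"],cv2.COLOR_RGB2GRAY)
m=np.zeros_like(g);m[95:265,235:410]=(g[95:265,235:410]>90)*255
cs,_=cv2.findContours(m,cv2.RETR_EXTERNAL,cv2.CHAIN_APPROX_NONE);c=max(cs,key=cv2.contourArea)
P=np.array([onz(d,p[0],.013) for p in cv2.convexHull(c)]);print("plate",[a.round(4) for a in circ(P)])
m[:]=0;m[170:205,305:337]=(g[170:205,305:337]<50)*255
n,l,st,ce=cv2.connectedComponentsWithStats(m);i=1+st[1:,4].argmax()
print(st[i],ce[i],"knob top",onz(d,ce[i],.045).round(4))
E
python3 m3.py; python3 plan.py .594 -.1705 .020
```

```text
plate [array([ 0.5944, -0.1725]), np.float64(0.0797)]
[309 175  23  26 485] [319.9814433  187.93814433] knob top [ 0.596  -0.1711  0.045 ]
t 1.83 tcp [ 0.5941 -0.1712  0.1493] gap 1.003 F [ 0.81 -0.23 -0.62] q [-4.610e-01  5.760e-01  1.499e+00 -1.000e-03  1.067e+00  5.350e-01]
tool axes x,y,z in world: [[-0.0, -0.0, -1.0], [0.544, -0.839, 0.0], [-0.839, -0.544, 0.001]] jaw angle deg -57.0
shift cm [12.93 -0.06 -0.04]
```

```bash
python3 -m jog '{"linear":[[3,0,0],[6,0,0],[9,0,0],[11,0,0],[12.5,0,0],[13,0,0],[13,0,0],[13,0,0],[13,0,0],[13,0,0],[13,0,0],[13,0,0],[13,0,0],[13,0,0],[13,0,0]],"twist":[0,0,0,0,0,0,0,0,0,0,0,0,0,0,0],"claw":[1,1,1,1,1,1,1,-1,-1,-1,-1,-1,-1,-1,-1]}' 60; python3 plan.py .594 -.1705 .020
```

```text
t: 3.08
tcp_pos: [0.5944, -0.1708, 0.0194]
tool_rot: [0.678, 0.2, -0.678, 0.201]
force: [0.2, 0.7, -0.2]
finger_gap: -0.001
t 3.08 tcp [ 0.5944 -0.1708  0.0194] gap -0.001 F [ 0.15  0.7  -0.2 ] q [-0.46   0.758  1.576  0.     0.808  0.536]
tool axes x,y,z in world: [[0.0, -0.0, -1.0], [0.544, -0.839, 0.0], [-0.839, -0.544, -0.0]] jaw angle deg -57.1
shift cm [-0.06 -0.05  0.02]
```

The jaws closed fully, so the grasp missed. Looking before anything else.

```bash
python3 - <<'E'
from station import manip
from h import *
for n in("wrist","scene","top"):
    d=manip.snapshot(n);cv2.imwrite(f"pics/{n}2.png",d["pixels"][:,:,::-1])
    print(n, proj(d,[.5944,-.1708,.0194]))
    if n=="scene": cv2.imwrite("pics/s2z.png",cv2.resize(d["pixels"][120:260,270:450,::-1],None,fx=4,fy=4))
E
```

```text
wrist [317.50541363 227.86147082]
scene [355.2322927  216.77739927]
top [378.43150464 183.08962413]
```

View pics/wrist2.png

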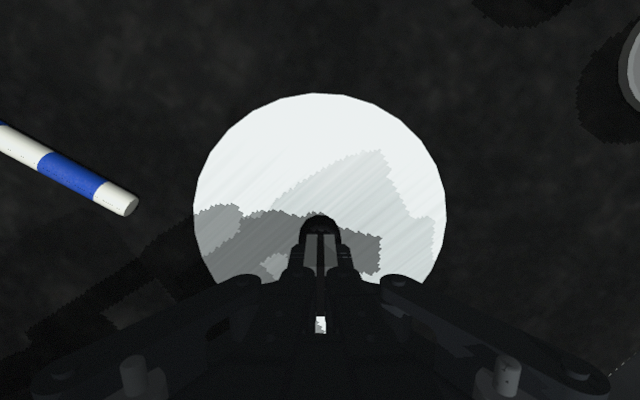

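View pics/s2z.png

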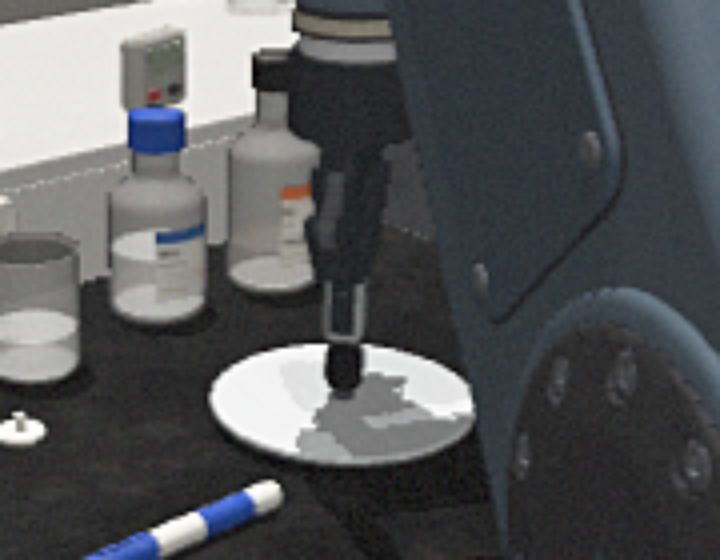

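```bash
python3 - <<'E'
from station import manip
from h import *
d=manip.snapshot("scene")
for z in(.013,.022,.034,.046,.06): print(z,proj(d,[.594,-.171,z]).round(1))
d=manip.snapshot("top");cv2.imwrite("pics/t2z.png",cv2.resize(d["pixels"][130:240,310:450,::-1],None,fx=5,fy=5))
a=cv2.imread("pics/scene0.png");cv2.imwrite("pics/s0z.png",cv2.resize(a[190:250,310:400],None,fx=7,fy=7,interpolation=cv2.INTER_NEAREST))
d=manip.snapshot("wrist")
for z in(.013,.022,.034,.046,.06): print(z,proj(d,[.594,-.171,z]).round(1))
E
```

```text
0.013 [355.3 219.2]
0.022 [355.4 215.8]
0.034 [355.6 211.3]
0.046 [355.8 206.7]
0.06 [356.  201.3]
0.013 [317.5 224.9]
0.022 [317.4 230. ]
0.034 [317.3 237.7]
0.046 [317.1 246.4]
0.06 [316.9 258.4]
```

View pics/t2z.png

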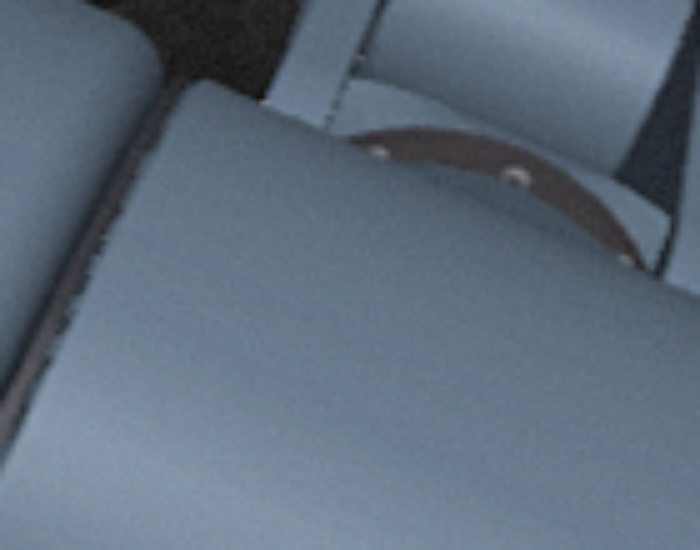

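View pics/s0z.png

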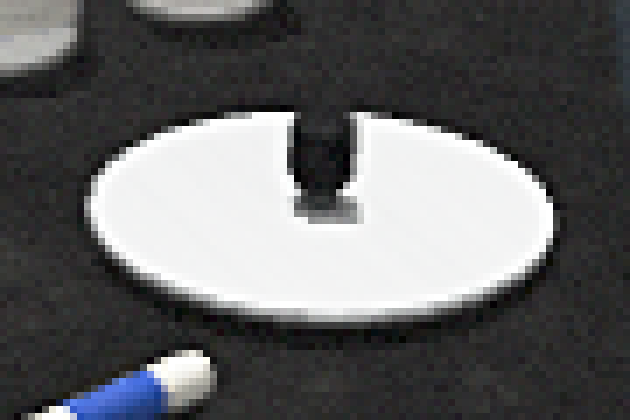

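```bash
python3 - <<'E'
import cv2,numpy as np
a=cv2.imread("pics/wrist2.png")[190:390,200:440].astype(float)
cv2.imwrite("pics/w2z.png",cv2.resize(np.clip(255*(a/255)**.45,0,255).astype(np.uint8),None,fx=3,fy=3,interpolation=cv2.INTER_CUBIC))
a=cv2.imread("pics/scene2.png")[160:240,310:410].astype(float)
cv2.imwrite("pics/s2y.png",cv2.resize(np.clip(255*(a/255)**.45,0,255).astype(np.uint8),None,fx=7,fy=7,interpolation=cv2.INTER_CUBIC))
E
```

```text
(no output)
```

View pics/w2z.png

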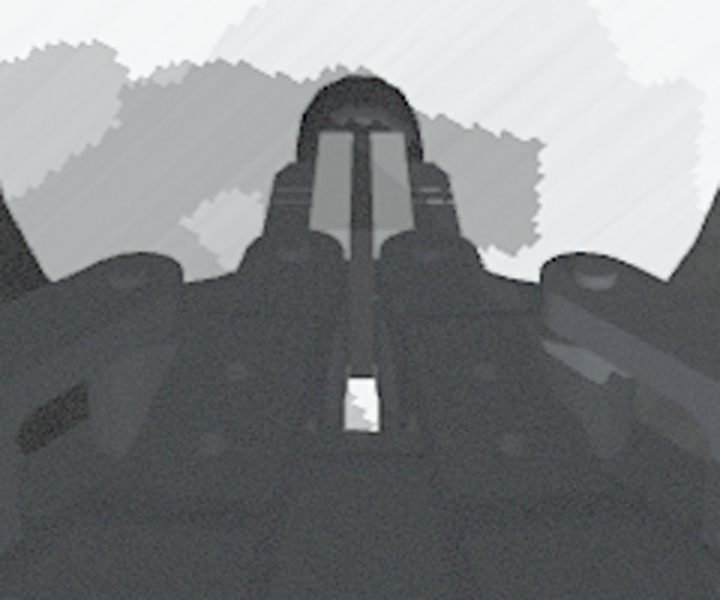

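View pics/s2y.png

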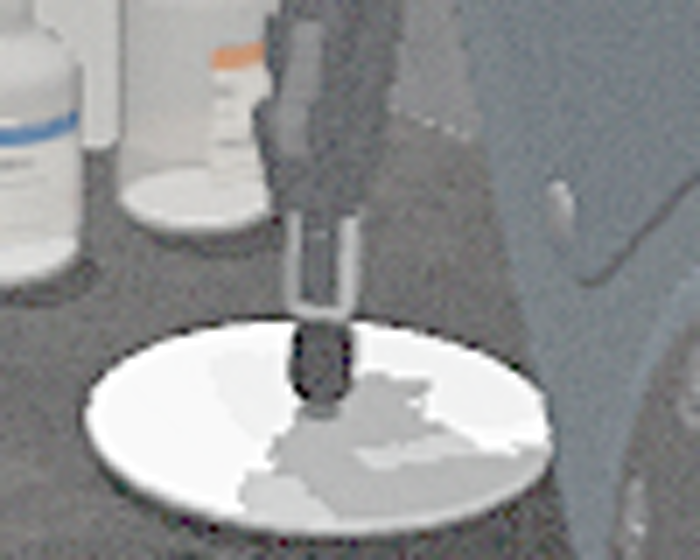

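Both views show the shut fingertips sitting just above the knob, at about z≈0.05 (scene pixel (355.5,205)). The TCP reading says 0.019, so the real tips look about 3 cm short of the reported TCP. I'll open and re-measure before descending in small, force-checked steps.

```bash
python3 -m jog '{"linear":[[0,0,0],[0,0,0],[0,0,0],[0,0,0],[0,0,0],[0,0,0],[0,0,0],[0,0,0]],"twist":[0,0,0,0,0,0,0,0],"claw":[1,1,1,1,1,1,1,1]}' 60; python3 - <<'E'
from station import manip
from h import *
for n,(x0,y0,x1,y1) in(("wrist",(160,150,480,390)),("scene",(310,160,410,240))):
    d=manip.snapshot(n);a=d["pixels"][y0:y1,x0:x1,::-1].astype(float);f=700/(x1-x0)
    cv2.imwrite(f"pics/{n}3.png",cv2.resize(np.clip(255*(a/255)**.45,0,255).astype(np.uint8),None,fx=f,fy=f,interpolation=cv2.INTER_CUBIC))
    s=np.array([.544,-.839,0])*.0425
    c=np.array([.5944,-.1708,0])
    for z in(.0194,.033,.05,.06):print(n,z,proj(d,c+s+[0,0,z]).round(1),proj(d,c-s+[0,0,z]).round(1))
E
```

```text
t: 4.05
tcp_pos: [0.5944, -0.1709, 0.0193]
tool_rot: [0.678, 0.2, -0.678, 0.2]
force: [-0.3, -0.0, -0.6]
finger_gap: 0.996
wrist 0.0194 [387.2 227.7] [247.6 227.8]
wrist 0.033 [392.4 236.1] [242.1 236.3]
wrist 0.05 [400.  248.7] [233.9 248.9]
wrist 0.06 [405.4 257.4] [228.2 257.6]
scene 0.0194 [359.  209.9] [351.2 224.3]
scene 0.033 [359.2 204.9] [351.4 219. ]
scene 0.05 [359.4 198.6] [351.6 212.3]
scene 0.06 [359.6 194.9] [351.7 208.3]
```

View pics/wrist3.png

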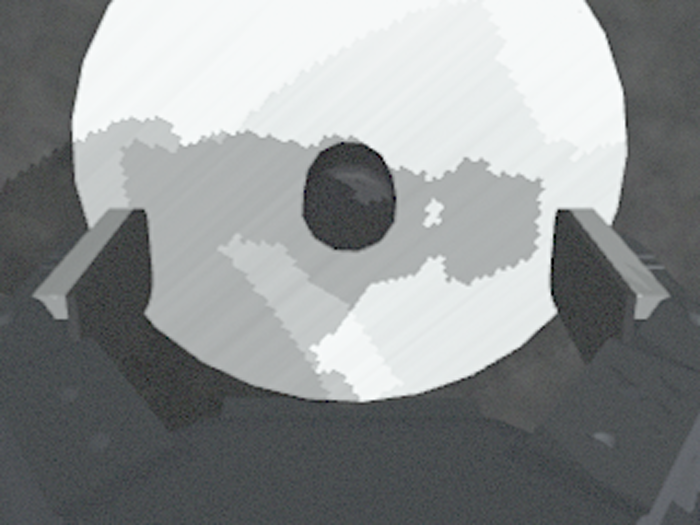

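View pics/scene3.png

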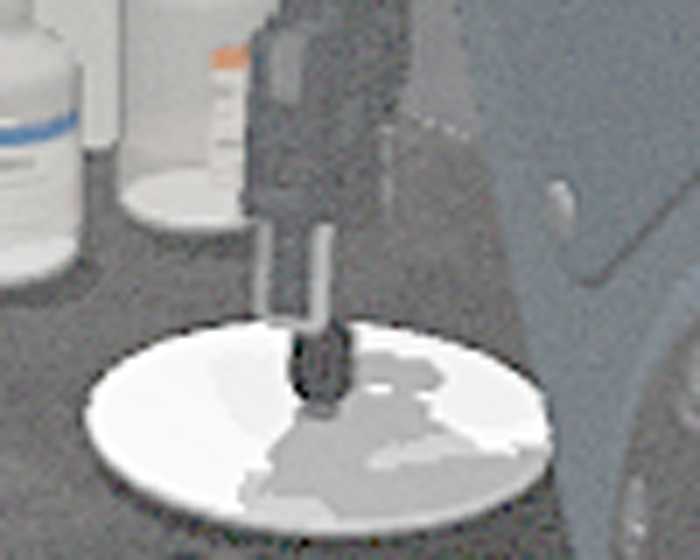

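```bash
python3 -m jog '{"linear":[[0.5,0,0],[1,0,0],[1.5,0,0],[2,0,0],[2.4,0,0],[2.4,0,0],[2.4,0,0]],"twist":[0,0,0,0,0,0,0],"claw":[1,1,1,1,1,1,1]}' 60; python3 - <<'E'
from station import manip
from h import *
for n,(x0,y0,x1,y1) in(("wrist",(160,150,480,390)),("scene",(310,160,410,240))):
    d=manip.snapshot(n);a=d["pixels"][y0:y1,x0:x1,::-1].astype(float);f=700/(x1-x0)
    cv2.imwrite(f"pics/{n}4.png",cv2.resize(np.clip(255*(a/255)**.45,0,255).astype(np.uint8),None,fx=f,fy=f,interpolation=cv2.INTER_CUBIC))
E
```

```text
t: 4.73
tcp_pos: [0.5941, -0.1707, -0.0053]
tool_rot: [-0.678, -0.201, 0.678, -0.2]
force: [0.3, 0.2, -0.0]
finger_gap: 1.002
```

View pics/wrist4.png

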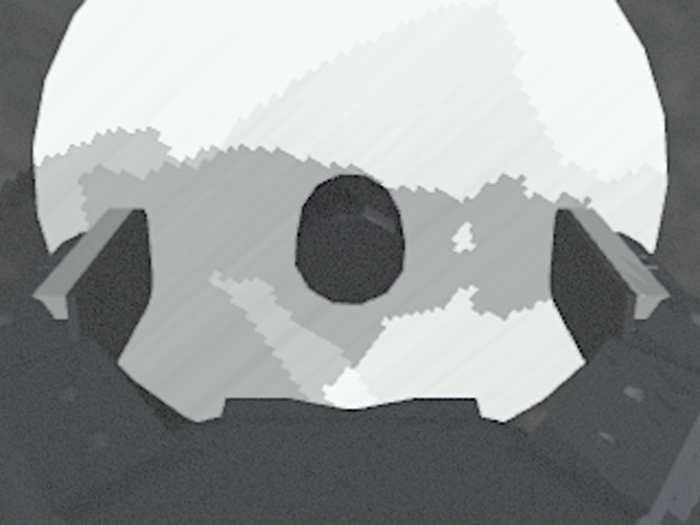

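View pics/scene4.png

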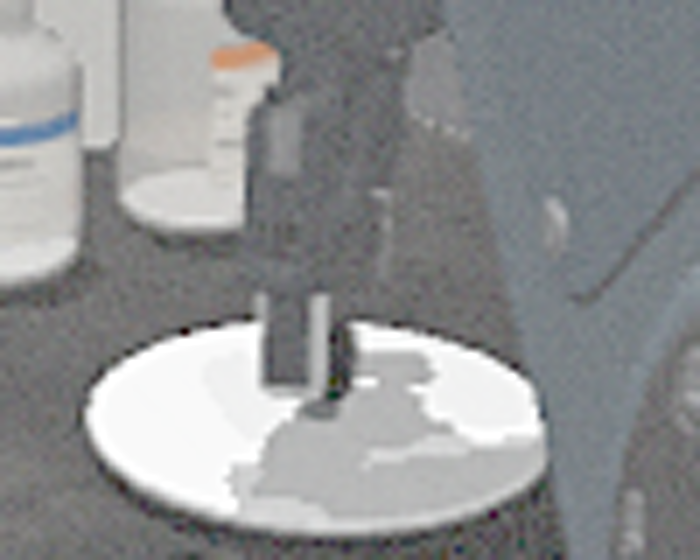

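```bash
python3 -m jog '{"linear":[[0.3,0,0],[0.6,0,0],[0.6,0,0],[0.6,0,0],[0.6,0,0],[0.6,0,0],[0.6,0,0],[0.6,0,0],[0.6,0,0],[0.6,0,0]],"twist":[0,0,0,0,0,0,0,0,0,0],"claw":[1,1,1,-1,-1,-1,-1,-1,-1,-1]}' 60; python3 - <<'E'
from station import manip
from h import *
for n,(x0,y0,x1,y1) in(("wrist",(160,150,480,390)),("scene",(310,160,410,240))):
    d=manip.snapshot(n);a=d["pixels"][y0:y1,x0:x1,::-1].astype(float);f=700/(x1-x0)
    cv2.imwrite(f"pics/{n}5.png",cv2.resize(np.clip(255*(a/255)**.45,0,255).astype(np.uint8),None,fx=f,fy=f,interpolation=cv2.INTER_CUBIC))
E
```

```text
t: 5.67
tcp_pos: [0.5946, -0.1709, -0.0103]
tool_rot: [0.678, 0.2, -0.678, 0.2]
force: [-0.6, 0.7, 4.1]
finger_gap: 0.256
```

View pics/wrist5.png

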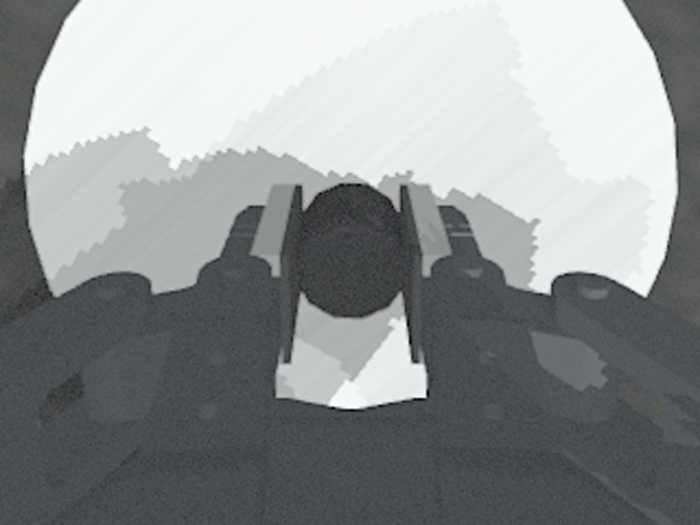

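View pics/scene5.png

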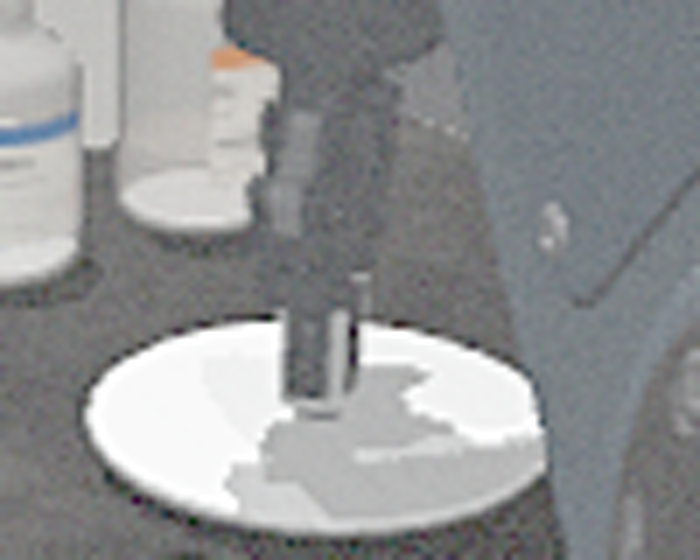

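Good grasp: the gap is 0.256, which is about the 24 mm knob, and the knob sits between the pads at zoom (350,250). Lifting.

```bash
python3 -m jog '{"linear":[[-0.4,0,0],[-1,0,0],[-2,0,0],[-3.5,0,0],[-5,0,0],[-6.5,0,0],[-8,0,0],[-9.5,0,0],[-11,0,0],[-12.5,0,0],[-13.5,0,0],[-14,0,0],[-14,0,0],[-14,0,0]],"twist":[0,0,0,0,0,0,0,0,0,0,0,0,0,0],"claw":[-1,-1,-1,-1,-1,-1,-1,-1,-1,-1,-1,-1,-1,-1]}' 60; python3 plan.py;python3 - <<'E'
from station import manip
from h import *
for n in("wrist","scene"):
    d=manip.snapshot(n);cv2.imwrite(f"pics/{n}6.png",d["pixels"][:,:,::-1])
E
```

```text
t: 6.93
tcp_pos: [0.594, -0.1707, 0.1292]
tool_rot: [-0.678, -0.201, 0.678, -0.2]
force: [-0.5, 0.2, -2.0]
finger_gap: 0.255
t 6.93 tcp [ 0.594  -0.1707  0.1292] gap 0.255 F [-0.54  0.24 -1.98] q [-0.46   0.602  1.516 -0.     1.025  0.536]
tool axes x,y,z in world: [[-0.0, 0.0, -1.0], [0.544, -0.839, -0.0], [-0.839, -0.544, 0.0]] jaw angle deg -57.1
```

View pics/wrist6.png

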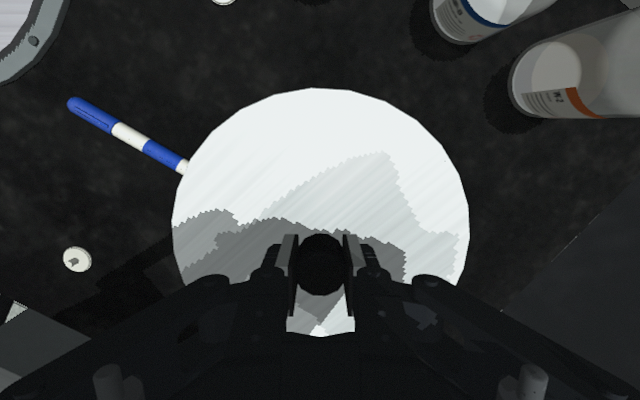

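View pics/scene6.png

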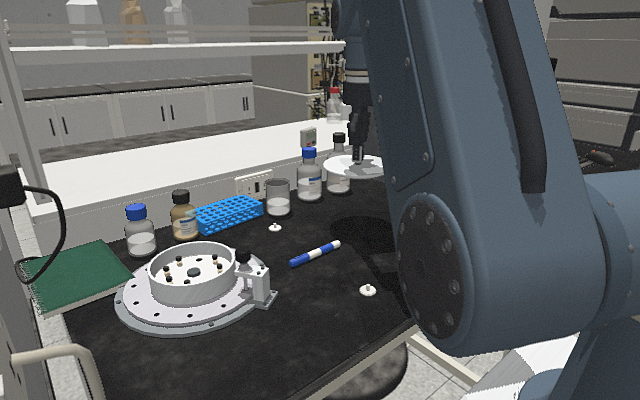

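The lid is held level, the marker is clear, and the scene is unchanged. Traversing.

```bash
python3 -m jog '{"linear":[[0,-0.8,-0.5],[0,-2.4,-1.6],[0,-4.6,-3],[0,-7,-4.6],[0,-9.4,-6.2],[0,-11.8,-7.7],[0,-14.2,-9.3],[0,-16.6,-10.9],[0,-19,-12.4],[0,-21.4,-14],[0,-23.8,-15.6],[0,-26.2,-17.1],[0,-28.6,-18.7],[0,-30.8,-20.1],[0,-32.4,-21.2],[0,-33.4,-21.8],[0,-34,-22.2],[0,-34,-22.2],[0,-34,-22.2]],"twist":[0,0,0,0,0,0,0,0,0,0,0,0,0,0,0,0,0,0,0],"claw":[-1,-1,-1,-1,-1,-1,-1,-1,-1,-1,-1,-1,-1,-1,-1,-1,-1,-1,-1]}' 60; python3 plan.py;python3 - <<'E'
from station import manip
from h import *
for n in("wrist","scene","top"):
    d=manip.snapshot(n);cv2.imwrite(f"pics/{n}7.png",d["pixels"][:,:,::-1])
E
```

```text
t: 8.62
tcp_pos: [0.5955, 0.2347, 0.1289]
tool_rot: [-0.678, -0.2, 0.678, -0.201]
force: [-0.6, -0.4, -3.3]
finger_gap: 0.255
t 8.62 tcp [0.5955 0.2347 0.1289] gap 0.255 F [-0.61 -0.42 -3.29] q [ 2.010e-01  6.290e-01  1.456e+00 -1.000e-03  1.057e+00  1.198e+00]
tool axes x,y,z in world: [[-0.001, -0.001, -1.0], [0.544, -0.839, 0.0], [-0.839, -0.544, 0.001]] jaw angle deg -57.1
```

View pics/wrist7.png

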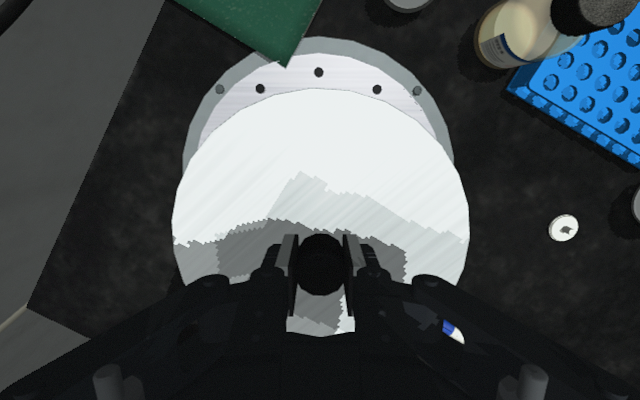

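View pics/scene7.png

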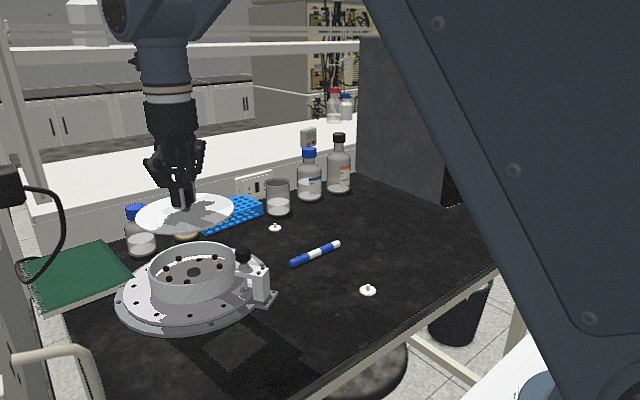

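View pics/top7.png

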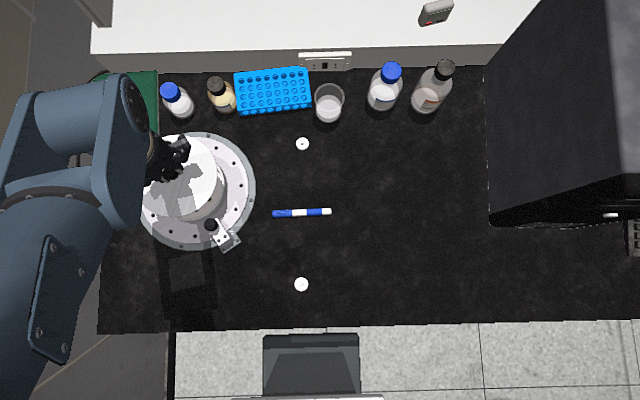

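```bash
cat > m4.py <<'E'
from station import manip
from h import *
from scipy.optimize import least_squares
s=manip.sense();zl=s["tcp_pos"][2]+.0103
print("tcp",s["tcp_pos"].round(4),"lid origin z",zl.round(4),"F",s["force"].round(1))
def ransac(d,pts,z,r,c0,rad=.015,tol=.0012):
    P=np.array([onz(d,p,z)[:2] for p in pts]);P=P[np.abs(np.hypot(*(P-c0).T)-r)<rad]
    best=(0,)
    for a in np.arange(-.012,.01201,.001):
        for b in np.arange(-.012,.01201,.001):
            k=(np.abs(np.hypot(*(P-c0-[a,b]).T)-r)<tol).sum()
            if k>best[0]:best=(k,c0+[a,b])
    c=best[1]
    for _ in range(5):
        q=P[np.abs(np.hypot(*(P-c).T)-r)<.002]
        c=least_squares(lambda x:np.hypot(*(q-x).T)-r,c,loss="soft_l1",f_scale=.0007).x
    return c.round(4),len(q)
dr=np.array([.595,.236])
for n in("wrist","scene","top"):
    d=manip.snapshot(n);g=cv2.cvtColor(d["pixels"],cv2.COLOR_RGB2GRAY);E=cv2.Canny(g,40,100)
    ys,xs=np.nonzero(E);pts=np.c_[xs,ys]
    cu=proj(d,[.595,.236,.05]);pts=pts[np.hypot(*(pts-cu).T)<210]
    print(n,"lid",ransac(d,pts,zl+.013,.08,s["tcp_pos"][:2]), "rim",ransac(d,pts,.054,.075,dr),"flange",ransac(d,pts,.016,.12,dr),"base",ransac(d,pts,.008,.135,dr))
E
python3 m4.py
```

```text
tcp [0.5959 0.2339 0.1292] lid origin z 0.1395 F [-0.6  0.5 -3.1]
wrist lid (array([0.5951, 0.2313]), 847) rim (array([0.6053, 0.2419]), 175) flange (array([0.5937, 0.234 ]), 481) base (array([0.5936, 0.2338]), 541)
scene lid (array([0.5971, 0.2327]), 160) rim (array([0.5972, 0.2356]), 155) flange (array([0.5975, 0.235 ]), 197) base (array([0.5963, 0.2348]), 261)
top lid (array([0.5961, 0.234 ]), 191) rim (array([0.5952, 0.2367]), 125) flange (array([0.5956, 0.2374]), 267) base (array([0.5951, 0.2366]), 303)
```

All three views agree that the lid must move about (−0.7, +2.7) mm. I'll correct that and lower to about 15 mm above the rim.

```bash
python3 -m jog '{"linear":[[0.5,-0.1,0],[1.5,-0.2,-0.1],[3,-0.3,-0.1],[4.5,-0.3,-0.1],[5.5,-0.3,-0.1],[6.3,-0.3,-0.1],[6.8,-0.3,-0.1],[7,-0.3,-0.1],[7,-0.3,-0.1],[7,-0.3,-0.1]],"twist":[0,0,0,0,0,0,0,0,0,0],"claw":[-1,-1,-1,-1,-1,-1,-1,-1,-1,-1]}' 60; python3 m4.py;python3 - <<'E'
from station import manip
from h import *
for n in("wrist","scene"):
    d=manip.snapshot(n);cv2.imwrite(f"pics/{n}8.png",d["pixels"][:,:,::-1])
    if n=="scene":cv2.imwrite("pics/s8z.png",cv2.resize(d["pixels"][170:330,100:290,::-1],None,fx=3.5,fy=3.5))
E
```

```text
t: 9.75
tcp_pos: [0.5956, 0.2384, 0.0598]
tool_rot: [0.678, 0.2, -0.678, 0.2]
force: [-0.0, 0.1, -2.1]
finger_gap: 0.255
tcp [0.5956 0.2384 0.0598] lid origin z 0.0701 F [-0.   0.1 -2.1]
wrist lid (array([0.5946, 0.2358]), 872) rim (array([0.605 , 0.2299]), 397) flange (array([0.5936, 0.2342]), 820) base (array([0.5935, 0.2339]), 748)
scene lid (array([0.5988, 0.2365]), 168) rim (array([0.598, 0.234]), 99) flange (array([0.5912, 0.2378]), 197) base (array([0.5966, 0.2349]), 245)
top lid (array([0.5956, 0.2382]), 175) rim (array([0.5884, 0.2298]), 108) flange (array([0.5955, 0.2375]), 236) base (array([0.5949, 0.2366]), 319)
```

View pics/s8z.png

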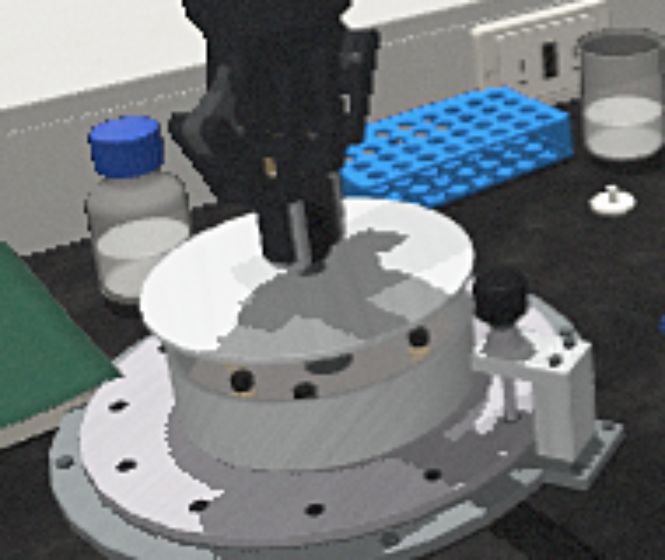

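View pics/wrist8.png

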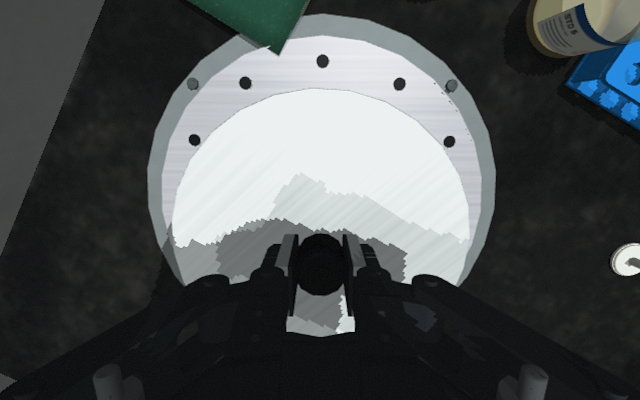

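The lid is level above the drum. Averaged over the three views it sits about (+1, +1.5) mm off, so I'll correct y +0.07 and z +0.15 cm and enter slowly.

```bash
python3 -m jog '{"linear":[[0.3,0.05,0.1],[0.7,0.07,0.15],[1,0.07,0.15],[1.3,0.07,0.15],[1.5,0.07,0.15],[1.7,0.07,0.15],[1.8,0.07,0.15],[1.9,0.07,0.15],[1.9,0.07,0.15]],"twist":[0,0,0,0,0,0,0,0,0],"claw":[-1,-1,-1,-1,-1,-1,-1,-1,-1]}' 60; python3 m4.py
```

```text
t: 10.75
tcp_pos: [0.5941, 0.2369, 0.0401]
tool_rot: [-0.678, -0.2, 0.678, -0.2]
force: [-0.7, -0.5, -3.0]
finger_gap: 0.258
tcp [0.5941 0.2369 0.0401] lid origin z 0.0504 F [-0.7 -0.5 -3. ]
wrist lid (array([0.5933, 0.2341]), 783) rim (array([0.6002, 0.235 ]), 444) flange (array([0.5936, 0.2342]), 856) base (array([0.5834, 0.2413]), 354)
scene lid (array([0.596 , 0.2352]), 180) rim (array([0.6053, 0.2354]), 92) flange (array([0.597 , 0.2349]), 185) base (array([0.5966, 0.2349]), 248)
top lid (array([0.5945, 0.2366]), 167) rim (array([0.593 , 0.2337]), 107) flange (array([0.5954, 0.2375]), 256) base (array([0.5949, 0.2367]), 318)
```

It is centred within about 1 mm in all views and there is no contact force. The last 4.4 mm I lower slowly.

```bash
python3 -m jog '{"linear":[[0.1,0,0],[0.2,0,0],[0.25,0,0],[0.3,0,0],[0.35,0,0],[0.38,0,0],[0.41,0,0],[0.44,0,0],[0.44,0,0]],"twist":[0,0,0,0,0,0,0,0,0],"claw":[-1,-1,-1,-1,-1,-1,-1,-1,-1]}' 60; python3 m4.py
```

```text
t: 11.65
tcp_pos: [0.5942, 0.2368, 0.0359]
tool_rot: [-0.678, -0.2, 0.678, -0.2]
force: [1.0, -0.4, -2.9]
finger_gap: 0.258
tcp [0.5942 0.2368 0.0359] lid origin z 0.0462 F [ 1.  -0.4 -2.9]
wrist lid (array([0.5933, 0.2342]), 773) rim (array([0.5992, 0.2368]), 493) flange (array([0.5934, 0.2342]), 682) base (array([0.5837, 0.2414]), 335)
scene lid (array([0.5958, 0.2352]), 197) rim (array([0.5994, 0.2377]), 99) flange (array([0.591 , 0.2358]), 190) base (array([0.5965, 0.2349]), 240)
top lid (array([0.5938, 0.2368]), 160) rim (array([0.5912, 0.2333]), 113) flange (array([0.5954, 0.2376]), 250) base (array([0.5949, 0.2366]), 316)
```

```bash
python3 -m jog '{"linear":[[0.05,0,0],[0.08,0,0],[0.1,0,0],[0.1,0,0]],"twist":[0,0,0,0],"claw":[-1,-1,-1,-1]}' 60
```

```text
t: 12.13
tcp_pos: [0.5943, 0.2369, 0.0357]
tool_rot: [0.678, 0.2, -0.678, 0.2]
force: [-1.7, -0.9, 5.6]
finger_gap: 0.257
```

```bash
python3 -m jog '{"linear":[[0,0,0]],"twist":[0],"claw":[-1]}' 60
```

```text
t: 12.22
tcp_pos: [0.5943, 0.2368, 0.0357]
tool_rot: [0.678, 0.2, -0.678, 0.2]
force: [-1.9, -0.7, 6.0]
finger_gap: 0.256
```

Contact: the force went from −2.9 to +6 N, so the lid is seated. Releasing.

```bash
python3 -m jog '{"linear":[[-0.05,0,0],[-0.05,0,0],[-0.05,0,0],[-0.05,0,0],[-0.05,0,0],[-0.05,0,0],[-0.05,0,0]],"twist":[0,0,0,0,0,0,0],"claw":[-0.2,0.2,0.6,1,1,1,1]}'; python3 m4.py;python3 - <<'E'
from station import manip
from h import *
for n in("wrist","scene"):
    d=manip.snapshot(n);cv2.imwrite(f"pics/{n}9.png",d["pixels"][:,:,::-1])
    if n=="scene":cv2.imwrite("pics/s9z.png",cv2.resize(d["pixels"][170:330,100:290,::-1],None,fx=3.5,fy=3.5))
E
```

```text
t: 12.8
tcp_pos: [0.5942, 0.2369, 0.0353]
tool_rot: [-0.678, -0.2, 0.678, -0.2]
force: [0.2, 0.7, 0.1]
finger_gap: 1.002
tcp [0.5942 0.2369 0.0353] lid origin z 0.0456 F [0.2 0.7 0.1]
wrist lid (array([0.5936, 0.2343]), 862) rim (array([0.598 , 0.2389]), 548) flange (array([0.5935, 0.2342]), 614) base (array([0.5836, 0.2411]), 292)
scene lid (array([0.5967, 0.235 ]), 197) rim (array([0.5968, 0.2346]), 98) flange (array([0.5971, 0.235 ]), 190) base (array([0.5965, 0.2349]), 253)
top lid (array([0.5947, 0.2365]), 166) rim (array([0.591 , 0.2338]), 116) flange (array([0.5953, 0.2376]), 250) base (array([0.5948, 0.2367]), 317)
```

View pics/s9z.png

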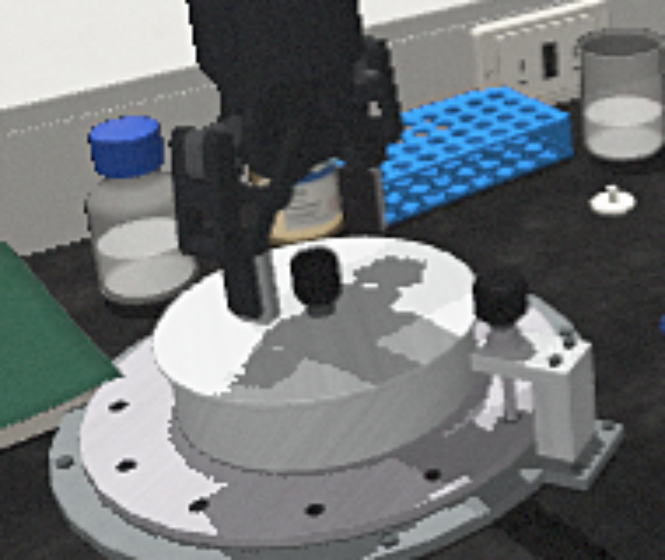

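View pics/wrist9.png

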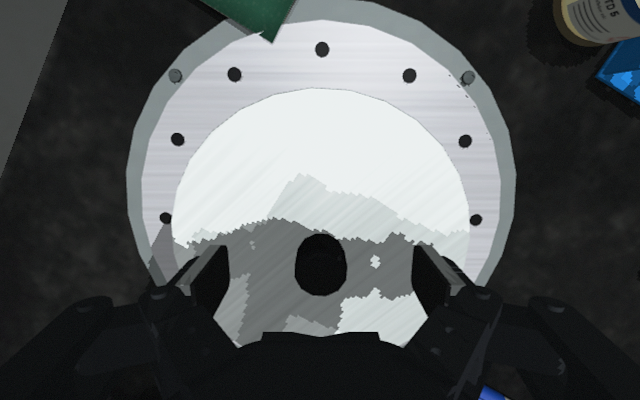

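The lid is home: it coincides with the base circle within 0.3 mm in each view, the fingers are open and the force is about 0. Now I rise and go over to the plunger head, which lies along tool +z.

```bash
python3 -m jog '{"linear":[[-1.5,0,0],[-3,0,0],[-4.5,0,0],[-6,0,0],[-7,0,1],[-7,0,3],[-7,0,5],[-7,0.1,7],[-7,0.1,9],[-7,0.1,10],[-7,0.1,10.4],[-7,0.1,10.4],[-7,0.1,10.4]],"twist":[0,0,0,0,0,0,0,0,0,0,0,0,0],"claw":[1,1,1,1,1,1,1,1,1,1,1,1,1]}' 100; cat > m5.py <<'E'
from station import manip
from h import *
import sys
k=sys.argv[1]
s=manip.sense();print(s["tcp_pos"].round(4),s["force"].round(1),s["finger_gap"])
for n in("wrist","scene","top"):
    d=manip.snapshot(n)
    if n=="wrist":cv2.imwrite(f"pics/w{k}.png",d["pixels"][:,:,::-1])
    if n=="scene":cv2.imwrite(f"pics/s{k}z.png",cv2.resize(d["pixels"][170:330,100:290,::-1],None,fx=3.5,fy=3.5))
    if n=="top":cv2.imwrite(f"pics/t{k}z.png",cv2.resize(d["pixels"][110:260,110:280,::-1],None,fx=3.5,fy=3.5))
    print(n,proj(d,[.5068,.1783,.096]).round(1),proj(d,[.5068,.1783,.076]).round(1))
E
python3 m5.py 10
```

```text
t: 14.13
tcp_pos: [0.5086, 0.1797, 0.1057]
tool_rot: [0.679, 0.2, -0.677, 0.2]
force: [-0.1, -0.4, 0.8]
finger_gap: 1.002
[0.5086 0.1797 0.1057] [-0.1 -0.4  0.8] 1.0024728241118255
wrist [317.9 225.8] [318.  216.1]
scene [243.2 249.7] [244.1 260. ]
top [210.4 224. ] [212.8 225. ]
```

View pics/w10.png

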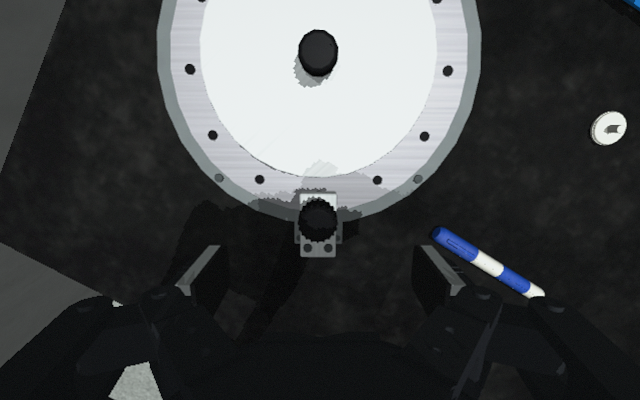

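View pics/s10z.png

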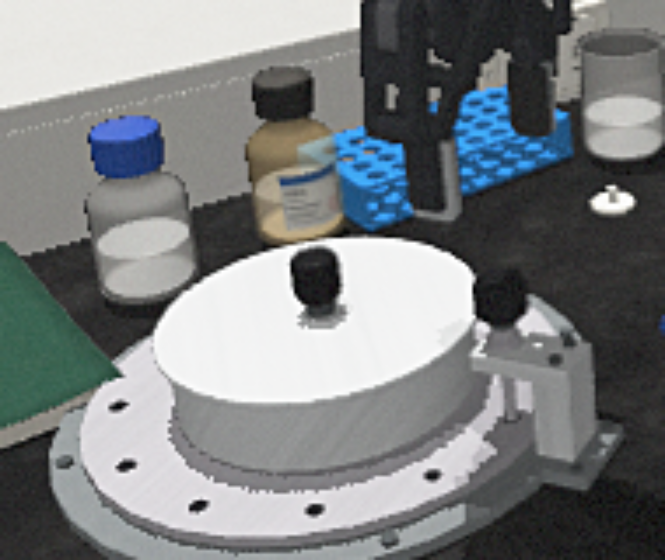

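The head is at wrist pixel (318,220), centred between the jaws (x≈317) and within about 1.5 mm of the prediction. The lid stays level. Descending to straddle the head.

```bash
python3 -m jog '{"linear":[[1,0,0],[2,0,0],[3,0,0.05],[4,0,0.1],[5,0,0.1],[5.8,0,0.1],[6.3,0,0.1],[6.3,0,0.1],[6.3,0,0.1]],"twist":[0,0,0,0,0,0,0,0,0],"claw":[1,1,1,1,1,1,1,1,1]}' 100; python3 m5.py 11
```

```text
t: 15.03
tcp_pos: [0.5065, 0.1789, 0.042]
tool_rot: [-0.678, -0.2, 0.678, -0.2]
force: [0.2, 0.3, -0.4]
finger_gap: 1.005
[0.5065 0.1789 0.042 ] [ 0.2  0.3 -0.4] 1.0048425957756864
wrist [318.2 271.3] [318.4 251.8]
scene [243.2 249.7] [244.1 260. ]
top [210.4 224. ] [212.8 225. ]
```

View pics/w11.png

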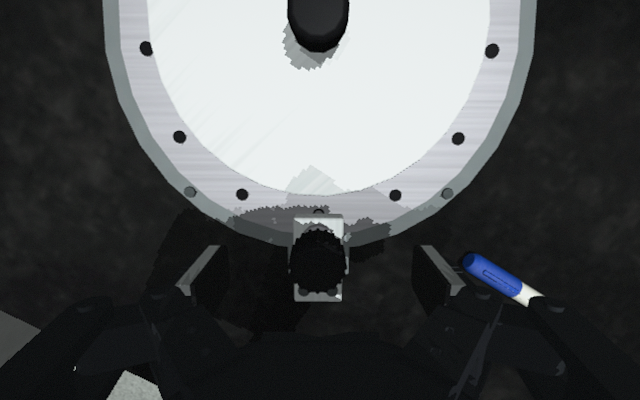

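View pics/s11z.png

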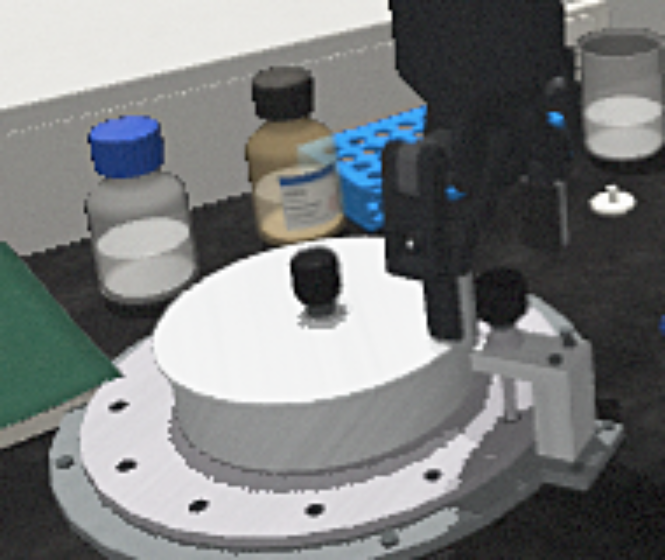

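```bash
python3 -m jog '{"linear":[[0,0,0],[0,0,0],[0,0,0],[0,0,0],[0,0,0],[0,0,0],[0,0,0],[0,0,0]],"twist":[0,0,0,0,0,0,0,0],"claw":[-1,-1,-1,-1,-1,-1,-1,-1]}' 100; python3 m5.py 12
```

```text
t: 15.85
tcp_pos: [0.5059, 0.1801, 0.0431]
tool_rot: [-0.678, -0.201, 0.678, -0.199]
force: [-2.8, 3.4, 6.0]
finger_gap: 0.249
[0.5059 0.1801 0.0431] [-2.8  3.4  6. ] 0.24854334257506946
wrist [321.  270.2] [320.9 251. ]
scene [243.2 249.7] [244.1 260. ]
top [210.4 224. ] [212.8 225. ]
```

View pics/w12.png

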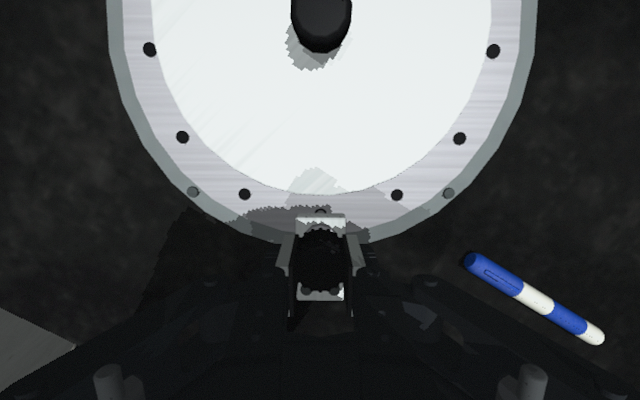

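View pics/s12z.png

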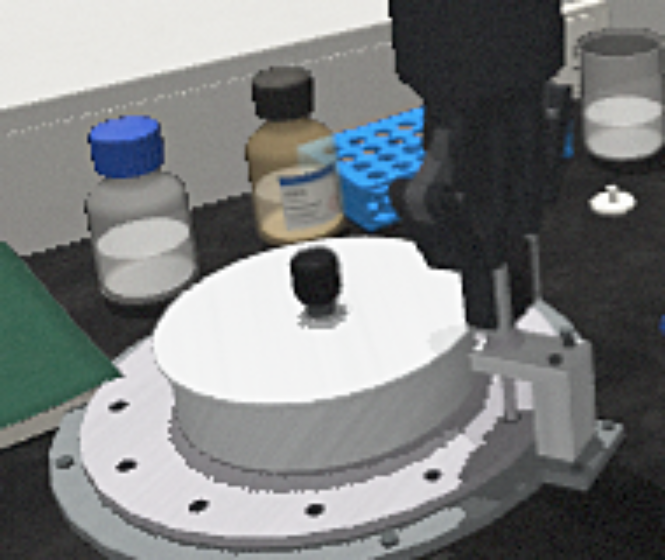

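Gripped: the gap is 0.249, with the head between the pads at (320,260). Now pulling straight up, slowly.

```bash
python3 -m jog '{"linear":[[-0.2,0,0],[-0.4,0,0],[-0.6,0,0],[-0.8,0,0],[-1,0,0],[-1.2,0,0],[-1.3,0,0],[-1.3,0,0],[-1.3,0,0]],"twist":[0,0,0,0,0,0,0,0,0],"claw":[-1,-1,-1,-1,-1,-1,-1,-1,-1]}' 100; python3 m5.py 13
```

```text
t: 16.75
tcp_pos: [0.5058, 0.18, 0.0541]
tool_rot: [-0.678, -0.201, 0.679, -0.199]
force: [0.8, 5.3, -9.1]
finger_gap: 0.25
[0.5058 0.18   0.0541] [ 0.8  5.3 -9.1] 0.2502153966845199
wrist [320.9 258.9] [320.9 242.2]
scene [243.2 249.7] [244.1 260. ]
top [210.4 224. ] [212.8 225. ]
```

View pics/s13z.png

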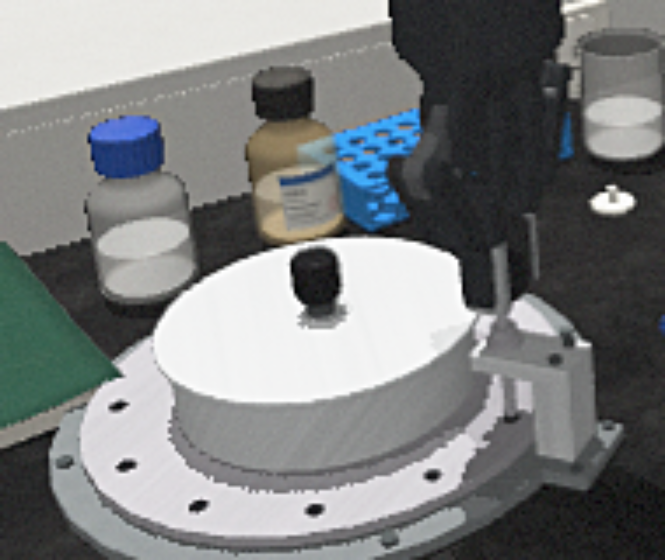

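View pics/w13.png

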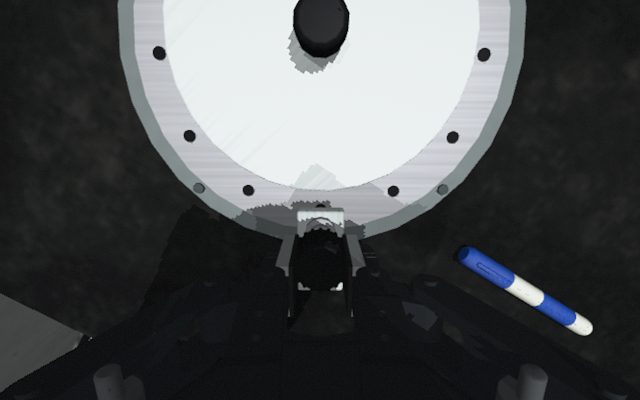

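It lifts: −9.1 N fits about 11 mm. Continuing to the stop.

```bash
python3 -m jog '{"linear":[[-0.1,0,0],[-0.2,0,0],[-0.3,0,0],[-0.3,0,0],[-0.3,0,0]],"twist":[0,0,0,0,0],"claw":[-1,-1,-1,-1,-1]}' 100
```

```text
t: 17.32
tcp_pos: [0.5058, 0.1801, 0.057]
tool_rot: [-0.678, -0.201, 0.679, -0.199]
force: [1.2, 5.9, -10.4]
finger_gap: 0.25
```

```bash
python3 -m jog '{"linear":[[-0.1,0,0],[-0.15,0,0],[-0.15,0,0]],"twist":[0,0,0],"claw":[-1,-1,-1]}' 100
```

```text
t: 17.57
tcp_pos: [0.5058, 0.18, 0.0574]
tool_rot: [-0.678, -0.201, 0.679, -0.199]
force: [3.9, 5.7, -18.3]
finger_gap: 0.248
```

The stop is reached: the lift is 14.3 mm and the force jumped to −18 N. I'll hold and check for slip and the lid.

```bash
python3 -m jog '{"linear":[[0,0,0],[0,0,0],[0,0,0],[0,0,0],[0,0,0],[0,0,0],[0,0,0],[0,0,0],[0,0,0],[0,0,0],[0,0,0],[0,0,0]],"twist":[0,0,0,0,0,0,0,0,0,0,0,0],"claw":[-1,-1,-1,-1,-1,-1,-1,-1,-1,-1,-1,-1]}' 100; python3 m5.py 14; cat > m6.py <<'E'
exec(open("m4.py").read().replace('zl=s["tcp_pos"][2]+.0103','zl=np.float64(.046)').replace('s["tcp_pos"][:2])','dr)'))
E
python3 m6.py; python3 -c "
from station import manip
import cv2
cv2.imwrite('pics/sceneF.png',manip.snapshot('scene')['pixels'][:,:,::-1])"
```

```text
t: 18.57
tcp_pos: [0.5058, 0.18, 0.0573]
tool_rot: [-0.678, -0.201, 0.679, -0.199]
force: [2.4, 6.1, -17.4]
finger_gap: 0.252
[0.5058 0.18   0.0573] [  2.4   6.1 -17.4] 0.2523138083395244
wrist [320.9 255.9] [320.9 239.9]
scene [243.2 249.7] [244.1 260. ]
top [210.4 224. ] [212.8 225. ]
tcp [0.5058 0.18   0.0573] lid origin z 0.046 F [  2.8   6.1 -18.3]
wrist lid (array([0.5953, 0.2356]), 717) rim (array([0.5909, 0.2298]), 356) flange (array([0.5957, 0.2354]), 793) base (array([0.596 , 0.2356]), 761)
scene lid (array([0.5962, 0.2352]), 228) rim (array([0.5987, 0.2365]), 104) flange (array([0.5975, 0.235 ]), 198) base (array([0.5968, 0.2348]), 255)
top lid (array([0.5934, 0.2366]), 142) rim (array([0.6007, 0.2382]), 107) flange (array([0.5943, 0.2373]), 226) base (array([0.5942, 0.2367]), 274)
```

View pics/s14z.png

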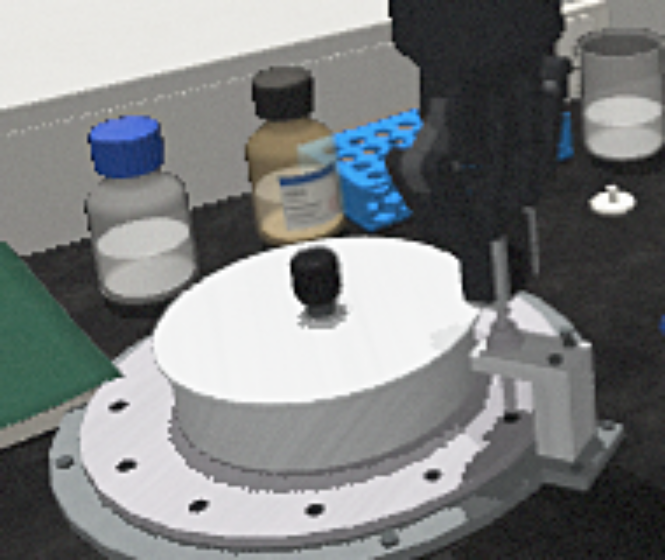

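View pics/t14z.png

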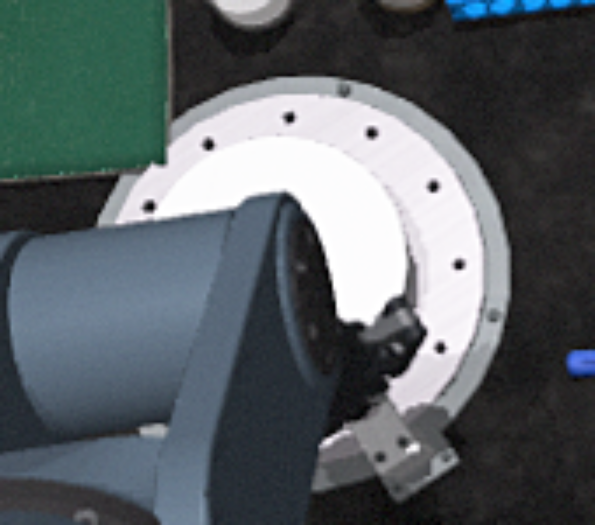

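View pics/sceneF.png

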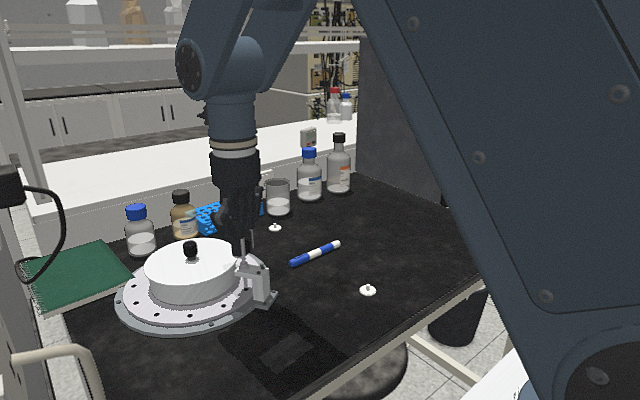

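The hole is visible under the raised pin, at zoom (512,418). The force is steady at about −18 N with no slip over 1 s, the lid is home and the bystanders are where they were. Handing in.

```bash
python3 -c "
from station import manip
print(manip.sign_off()); s=manip.sense(); print(s['t'],s['tcp_pos'],s['force'],s['finger_gap'])"
```

```text
the job is handed in; nothing more can be done
None
the job is handed in; nothing more can be done
```

The lid is on the drum and let go. The gripper was holding the plunger up at its stop when I handed the job in, at about 18.6 s. The sign-off reported no verdict.

- **Lid:** after letting go, its circle agreed with the carousel's base circle to about 0.5 mm in all three views, and it looked level. In the last check before hand-in the gap was 0.7 mm or less. The remaining height was about right: seating contact came at the expected height, and the tool force rose from −3 N to +6 N.
- **Plunger:** I gripped the head with 100 N and lifted it about 14 mm. The force then jumped from about 10 N to 18 N, which I took as the stop. It held steady for the next second without slip, and the pin's hole showed clear in the picture.
- **Bystanders:** the marker, both filters and the beaker appeared unmoved in the last view.

**What failed or disagreed:**
- **First grasp:** the jaws closed on air above the knob. The real fingertips sit about 33 mm short of the reported TCP, by my camera estimate. I measured this, corrected for it and gripped on the second try.
- **Camera agreement:** the views differ by 2–3 mm in absolute position, so I aligned the lid by differences within each view. The automatic rim fit was unreliable with the lid over it, so I used the base and flange circles instead.
- **Side force:** about 6 N sideways remained on the gripped plunger head.

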